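# Index the carving turntable and clamp it

## Task

Set the carving turntable for the next cut: with a fingertip, gently push the upright knob of the turntable's lever round its arc until the lever's bar stands over the middle of the brass rider, between its two ridges. Then push the clamp lever on the side of the base round by its knob as far as it goes, leaving the turntable where you set it. Only push: do not grip or lift anything, do not touch the carved disc, and leave the other things on the bench where they are.

Things in the scene. Friction and masses are not known exactly. Their poses are not given: they have to be found in the camera images.
- fixture: round grey cast base plate, 232 mm across, 16 mm thick, white scale lines on its upper rim, fixed on a wooden riser board (360 x 460 mm, its top 75 mm above the bench; immovable). Origin on the turntable's axis at the board's top, z up; its x axis is the zero of the turntable's joint. An ear with the clamp lever sticks out on its -y side.
- turntable (a joint): angle of the aluminium turntable (196 mm across, on top of the base) about the vertical axis through the fixture's origin, rad, counterclockwise from above positive; 0: lever along the fixture's +x; stops at -1.25 and 1.25. Stays where left (friction; about 2 N at the knob moves it). Starts between -1.05 and -0.7, clockwise of the rider.
- lever_knob: black upright knob at the end of the turntable's lever, 16 to 18 mm across, 48 mm high, 142 mm from the turntable's axis. Origin at its foot, 33 mm above the board; x axis points outward from the turntable's axis along the lever. The lever's steel bar, 7 mm wide, runs from the turntable's edge to the knob at 27 to 33 mm above the board and passes over the rider.
- rider: brass rider fixed on the rim of the base, 38 mm wide, 100 to 127 mm from the turntable's axis, top 25 mm above the board; two low ridges run outward with a lane 20 mm wide between them: mid-lane is the setting wanted. Origin on the turntable's axis at the board's top (same point as the fixture's); x axis points outward through mid-lane, so the rider lies 114 mm from the origin along +x.
- clamp_lever (a joint): angle of the clamp lever about its vertical pivot on the ear, rad, counterclockwise from above positive: 0 points along the fixture's -y (open), stop at 1.4 (clamped). It starts between 0 and 0.3, stays where it is left, and takes about 2 N at the knob. The pivot is at x = -20 mm, y = -145 mm in the fixture's frame.
- clamp_knob: black upright knob at the end of the clamp lever, 16 to 18 mm across, 48 mm high, 60 mm from the clamp's pivot. Origin at the foot of the knob, 28 mm above the riser board (top 76 mm above it); its x axis points outward from the pivot along the lever.
- carving: pale carved wooden disc, 184 mm across, 34 mm thick, fixed on the turntable, from 28 to 62 mm above the riser board, centred on its axis and turning with it; not to be touched. Origin at the middle of its underside.
- turned_stub: loose turned wooden stub, 30 x 140 x 28 mm, on the bench, bystander; origin at the middle of its underside
- pencil: loose pencil, 7 x 170 x 6 mm, on the bench, bystander; origin at the middle of its underside
- brush: loose flat brush, 34 x 203 x 18 mm, on the riser board, bystander; origin at the middle of its underside
- small_block: loose dark red wooden block, 38 x 40 x 46 mm, on the riser board, bystander; origin at the middle of its underside
- chalk: loose small pale stick, 16 x 45 x 14 mm, on the riser board, bystander; origin at the middle of its underside
- offcut: loose wood offcut, 26 x 65 x 20 mm, on the riser board, bystander; origin at the middle of its underside

How it is judged:
By the outcome, as a careful person would: the job done as asked, in the order asked, and still so for the second after the job is handed in, with the robot touching nothing.
It also fails if it takes over 56 s, if anything falls off the work surface, if the arm or the gripper's body presses on something with over 40 N, if the wrist force passes 120 N, or if a joint passes its speed limit or range.

## Robot

A 6-joint arm with a two-finger parallel gripper is mounted at the origin on a cart in front of the work surface, level with it; the furniture and walls round the work are solid. World frame = base frame: x ahead of the robot, y to its left, z up, the work surface at z = 0. Lengths are in m, angles in rad, forces in N, time in s.
With the tool pointing down it reaches from about 0.3 to 0.775 m from the base axis. Payload 14.6 kg.
Tool frame: the origin (TCP) lies midway between the tips of the shut fingers; the grasp point (between the pads) lies 19 mm behind it; z points along the fingers, y is the line along which they close (so a half turn about z gives the same grasp; the last joint's range is limited). The gripper opens to 94 mm and grips with 3 to 60 N. Pads are 16 mm wide; open, the fingers measure 119 mm over their backs; the gripper's body (75 mm by 177 mm) begins 78 mm behind the grasp point.
Start: joints at [1.197, 0.3, 1.521, -0, 1.321, -0.067], TCP at [0.166, 0.524, 0.205] pointing down, gripper open.
Joint ranges: [-3.03, 3.03], [-0.79, 2.21], [0.23, 2.52], [-1.04, 4.18], [0, 3.07], [-2.55, 2.55]. Speed limits (rad/s): [2.22, 2.22, 2.57, 3.14, 3.14, 3.14].

## Interface

Orientations are given as [roll, pitch, yaw] about the fixed x, y, z axes, in that order (R = Rz(yaw) Ry(pitch) Rx(roll)).
In Python, from station import ctrl gives the robot as it stands. The module is installed in compiled form; this text tells all that it offers.
- The arm moves only by the tool servo_tool, never from a script. Its argument "plan" is a list of rows, each a list of 7 numbers: the opening in per cent of the stroke, from 0 (shut) to 100 (fully open), then the shift along the tool's x, y, z in m, then the turn, a rotation vector about the tool's x, y, z in rad. A call has exactly 8 rows; each row shifts and turns the commanded pose from where the row before left it, along the tool's axes as they then stand; what a row does not reach is not made up. A row lasts 1/8 s, in which the tool goes at most 62.5 mm and 10.7 degrees, less where a joint would pass 70% of its speed; a pose out of reach is approached as far as the arm can. A call with a gripper value outside its range is refused whole. The fingers move at their own pace and stop on an object; "force" is the grip in N (left out, the last holds). Time passes only in rows, so rows that do not move let the fingers close, or fill a call up. It gives the time, the measured TCP pose, the force, the opening and the grip force at its end, in the units of the state.
- ctrl.get_obs(): the state, without advancing time (a new reading comes with each control period).
- ctrl.camera(name): name is "scene" or "top" or "wrist"; returns a dict with "pixels" (420x560x3 uint8, red, green, blue), "z_map" (420x560 float32, m along the optical axis (not along the pixel's ray), 0 where there is no reading), "mtx" (3x3 intrinsics, pixels), "dist" ([k1, k2, p1, p2, k3] as OpenCV has them; the pictures are not rectified), "pose" (4x4, takes a point from camera to world coordinates). Camera axes: x right, y up, looking along -z (the intrinsics and any distortion apply to the point x, -y, -z); pixel columns grow to the right and rows downward; lengths in m; the calibration is good to about 2 mm. A picture is of the moment at which its call begins.
- ctrl.hand_in(): hands the job in; it is judged then, once.
The state is a dict: "time_s": time; "qpos": joint angles; "joint_vel": joint speeds; "tau": joint torques, N m; "ee_pos": TCP position; "eef_rot": TCP orientation; "force": force on the tool from outside, world axes, zero at the start; "moment": the same for the moment, N m; "grip_width": finger opening in m; "grip_force": force on a finger pad.
Only numpy, scipy, OpenCV 4.12 (cv2) and the standard library are available. Lean on these libraries where they do the work, as an engineer would, in place of code of your own. Each camera call takes 0.05 s, during which the arm holds its last target. There are 200 camera calls.

## Working session

There is one attempt and no reset: what is moved stays moved. The work goes in short steps, Python scripts to look and compute and a tool call to move; the robot and the scene stay as the last step left them, time stands still between calls to the robot, and variables do not carry over. Pictures are saved under pics/ and viewed, at most 10 in all, crops included, and the job is handed in when it is done.

Besides the shell and the picture viewer there is one more tool, called after "Emit:" as name(argument=value, ...), one argument or row to a line, values as JSON. servo_tool: Moves the arm, as the interface text tells. Its arguments: {"type":"object","properties":{"plan":{"type":"array","items":{"type":"array","items":{"type":"number"}}},"force":{"type":"number"}},"required":["plan"]}

```bash
mkdir -p pics; cat > h.py <<'E'
import numpy as np, cv2
from station import ctrl
def cam(n,save=None):
    c=ctrl.camera(n)
    if save: cv2.imwrite('pics/'+save,c['pixels'][:,:,::-1])
    return c
def rays(c,uv):
    p=cv2.undistortPoints(np.float64(uv).reshape(-1,1,2),c['mtx'],np.float64(c['dist'])).reshape(-1,2)
    d=np.c_[p[:,0],-p[:,1],-np.ones(len(p))]
    return d@c['pose'][:3,:3].T, c['pose'][:3,3]
def plane(c,uv,z):
    d,o=rays(c,uv); return o+d*((z-o[2])/d[:,2])[:,None]
def depth(c,uv):
    d,o=rays(c,uv); uv=np.int32(np.round(uv)).reshape(-1,2); return o+d*c['z_map'][uv[:,1],uv[:,0]][:,None]
E
python3 - <<'E'
from h import *
for n in ('top','scene'):
    c=cam(n,n+'0.png'); print(n,c['pose'].round(3).tolist())
o=ctrl.get_obs(); print(o['time_s'],o['ee_pos'],o['eef_rot'],o['force'],o['grip_width'])
E
```

```text
top [[-0.024, 0.992, -0.124, 0.38], [-1.0, -0.024, -0.002, 0.013], [-0.005, 0.124, 0.992, 1.392], [0.0, 0.0, 0.0, 1.0]]
scene [[0.852, 0.338, -0.4, -0.162], [-0.523, 0.531, -0.666, -1.121], [-0.013, 0.777, 0.629, 1.152], [0.0, 0.0, 0.0, 1.0]]
0.1 [0.16603187 0.52408779 0.20493698] [-3.14051558e+00 -6.12463565e-05  2.83478479e+00] [0.50088986 0.08068748 0.18280955] 0.09430869723279649
```

View pics/top0.png

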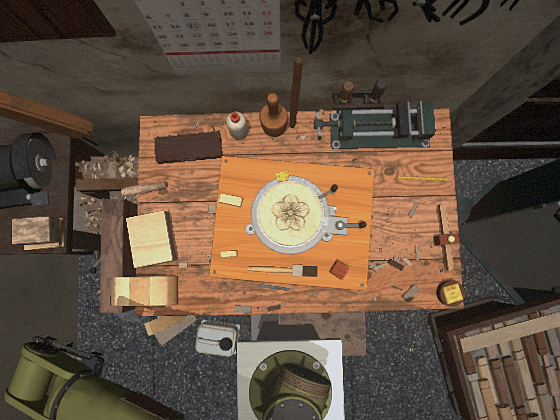

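View pics/scene0.png

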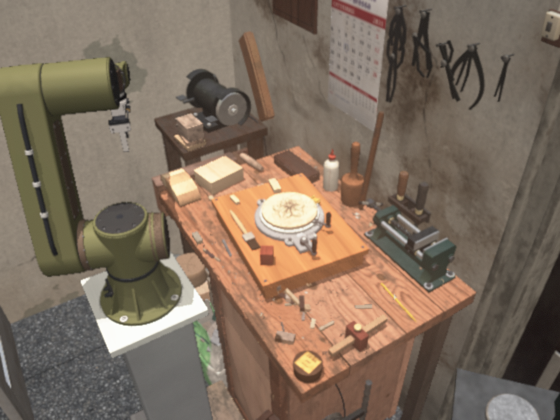

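```bash
python3 - <<'E'
from h import *
c=cam('top'); im=c['pixels'][:,:,::-1]
x0,y0,x1,y1=235,150,385,290
cv2.imwrite('pics/crop1.png',cv2.resize(im[y0:y1,x0:x1],None,fx=5,fy=4.28*0+4.2,interpolation=cv2.INTER_CUBIC) if 0 else cv2.resize(im[y0:y1,x0:x1],(640,597),interpolation=cv2.INTER_CUBIC))
hsv=cv2.cvtColor(im,cv2.COLOR_BGR2HSV)
sub=np.zeros(hsv.shape[:2],np.uint8); sub[160:260,245:375]=1
dark=((hsv[...,2]<60)&(sub>0)).astype(np.uint8)
n,l,s,ce=cv2.connectedComponentsWithStats(dark)
for i in range(1,n):
    if s[i,4]>8:
        m=np.argwhere(l==i)[:,::-1]; P=depth(c,m); print('dark',s[i],ce[i].round(1),P[:,2].max().round(3),plane(c,ce[i],.153).round(3))
        t=P[:,2]>.14
        if t.any(): print('  top',t.sum(),P[t].mean(0).round(4),m[t].mean(0))
ys,xs=np.mgrid[160:265,240:375]; uv=np.c_[xs.ravel(),ys.ravel()]; P=depth(c,uv)
H=hsv[uv[:,1],uv[:,0]].astype(int)
m=(P[:,2]>.131)&(P[:,2]<.143)&(H[:,2]>100)
(cc,r)=cv2.minEnclosingCircle(np.float32(P[m][:,:2])); print('carve',m.sum(),cc,r,np.median(P[m],0))
b=(H[:,0]>20)&(H[:,0]<35)&(H[:,1]>150)&(uv[:,1]<186)
print('brass',b.sum(),uv[b].mean(0),P[b].mean(0), P[b][:,2].min(),P[b][:,2].max())
b2=b&(abs(P[:,2]-.1)<.006); print(b2.sum(),P[b2].mean(0), cv2.minAreaRect(np.float32(P[b2][:,:2]*1000)))
E
```

```text
dark [331 185   6   7  24] [333.4 188.3] 0.157 [[ 0.586 -0.133  0.153]]
  top 15 [ 0.5888 -0.1348  0.152 ] [333.86666667 187.26666667]
dark [359 222   7   6  23] [361.6 224.7] 0.152 [[ 0.482 -0.207  0.153]]
  top 16 [ 0.4841 -0.2101  0.1489] [362.3125 224.125 ]
carve 61 (0.5333764553070068, -0.011336036026477814) 0.03166063502430916 [ 0.52475596 -0.01091431  0.13300112]
brass 98 [282.20408163 176.15306122] [0.63492568 0.00820395 0.09571194] 0.07259143891652275 0.10301844635828594
66 [0.6345519  0.00849573 0.09766551] ((635.1724243164062, 8.239410400390625), (24.456886291503906, 35.61454772949219), 8.799419403076172)
```

View pics/crop1.png

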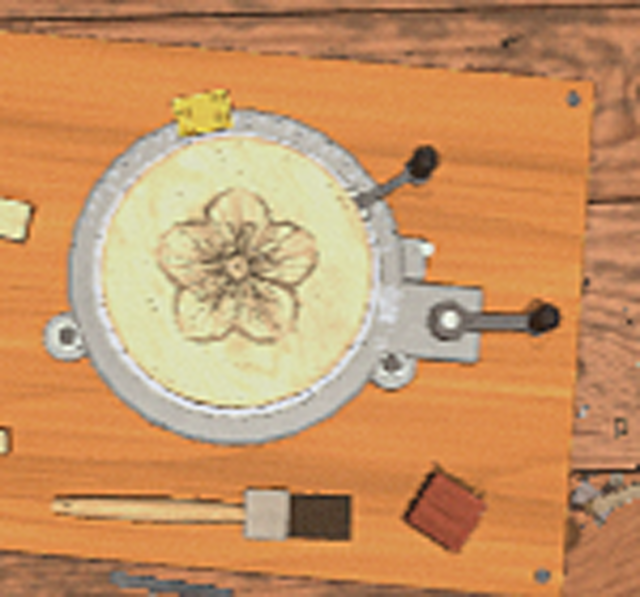

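```bash
cat >> h.py <<'E'
def wrap(a): return (a+np.pi)%(2*np.pi)-np.pi
def rows(wps):
    """world waypoints (x,y,z,yaw), tool down -> rows from the measured pose"""
    o=ctrl.get_obs(); p=np.array(o['ee_pos']); y=o['eef_rot'][2]
    for w in wps:
        d=np.array(w[:3])-p; c,s=np.cos(y),np.sin(y)
        r=[0,c*d[0]+s*d[1],s*d[0]-c*d[1],-d[2],0,0,-wrap(w[3]-y)]
        r=[round(v,4) for v in r]; print(r, 'n=%.3f'%np.linalg.norm(d))
        p=np.array(w[:3]); y=w[3]
def line(a,b,n): return [tuple(np.array(a)+(np.array(b)-a)*k/n) for k in range(1,n+1)]
E
python3 - <<'E'
from h import *
o=ctrl.get_obs(); a=(*o['ee_pos'],o['eef_rot'][2])
rows(line(a,(.46,-.06,.36,1.2),16))
c=cam('top'); im=c['pixels'][:,:,::-1]
hsv=cv2.cvtColor(im,cv2.COLOR_BGR2HSV)
# base+ear grey vs orange board
m=((hsv[...,1]<60)&(hsv[...,2]>90)).astype(np.uint8); 
p=((hsv[...,1]<120)&(hsv[...,2]>120)).astype(np.uint8)
for nm,k,z in(('pale',p,.09),):
    k[:165]=0;k[255:]=0;k[:,:247]=0;k[:,332:]=0
    uv=np.argwhere(k)[:,::-1]; hull=cv2.convexHull(np.int32(uv)).reshape(-1,2); P=plane(c,hull,z)
    print(nm,cv2.minEnclosingCircle(np.float32(P[:,:2])), cv2.fitEllipse(np.float32(P[:,:2])))
print('pivot',plane(c,[[340.4,225]],.105))
E
```

```text
[0, np.float64(-0.0285), np.float64(-0.0293), np.float64(-0.0097), 0, 0, np.float64(0.1022)] n=0.042
[0, np.float64(-0.0314), np.float64(-0.0262), np.float64(-0.0097), 0, 0, np.float64(0.1022)] n=0.042
[0, np.float64(-0.0339), np.float64(-0.0229), np.float64(-0.0097), 0, 0, np.float64(0.1022)] n=0.042
[0, np.float64(-0.036), np.float64(-0.0193), np.float64(-0.0097), 0, 0, np.float64(0.1022)] n=0.042
[0, np.float64(-0.0378), np.float64(-0.0155), np.float64(-0.0097), 0, 0, np.float64(0.1022)] n=0.042
[0, np.float64(-0.0392), np.float64(-0.0116), np.float64(-0.0097), 0, 0, np.float64(0.1022)] n=0.042
[0, np.float64(-0.0402), np.float64(-0.0075), np.float64(-0.0097), 0, 0, np.float64(0.1022)] n=0.042
[0, np.float64(-0.0407), np.float64(-0.0034), np.float64(-0.0097), 0, 0, np.float64(0.1022)] n=0.042
[0, np.float64(-0.0409), np.float64(0.0008), np.float64(-0.0097), 0, 0, np.float64(0.1022)] n=0.042
[0, np.float64(-0.0406), np.float64(0.005), np.float64(-0.0097), 0, 0, np.float64(0.1022)] n=0.042
[0, np.float64(-0.0398), np.float64(0.0091), np.float64(-0.0097), 0, 0, np.float64(0.1022)] n=0.042
[0, np.float64(-0.0387), np.float64(0.0131), np.float64(-0.0097), 0, 0, np.float64(0.1022)] n=0.042
[0, np.float64(-0.0372), np.float64(0.017), np.float64(-0.0097), 0, 0, np.float64(0.1022)] n=0.042
[0, np.float64(-0.0353), np.float64(0.0207), np.float64(-0.0097), 0, 0, np.float64(0.1022)] n=0.042
[0, np.float64(-0.033), np.float64(0.0242), np.float64(-0.0097), 0, 0, np.float64(0.1022)] n=0.042
[0, np.float64(-0.0303), np.float64(0.0274), np.float64(-0.0097), 0, 0, np.float64(0.1022)] n=0.042
pale ((0.5208715796470642, -0.012092667631804943), 0.13553516566753387) ((0.5234087109565735, -0.016211362555623055), (0.23490557074546814, 0.26138800382614136), 178.01126098632812)
pivot [[ 0.48685777 -0.15490133  0.105     ]]
```

Emit:
servo_tool(
  plan=[
    [0, -0.028, -0.029, -0.01, 0, 0, 0.1],
    [0, -0.031, -0.026, -0.01, 0, 0, 0.1],
    [0, -0.034, -0.023, -0.01, 0, 0, 0.1],
    [0, -0.036, -0.019, -0.01, 0, 0, 0.1],
    [0, -0.038, -0.016, -0.01, 0, 0, 0.1],
    [0, -0.039, -0.012, -0.01, 0, 0, 0.1],
    [0, -0.04, -0.008, -0.01, 0, 0, 0.1],
    [0, -0.041, -0.003, -0.01, 0, 0, 0.1],
  ],
)

```text
time_s: 1.2
ee_pos: [0.3144, 0.2321, 0.2858]
eef_rot: [3.141, 0.0, 2.032]
force: [0.3, 0.6, -0.6]
grip_width: 0.0173
grip_force: 0.0
```

Emit:
servo_tool(
  plan=[
    [0, -0.041, 0.001, -0.01, 0, 0, 0.1],
    [0, -0.041, 0.005, -0.01, 0, 0, 0.1],
    [0, -0.04, 0.009, -0.01, 0, 0, 0.1],
    [0, -0.039, 0.013, -0.01, 0, 0, 0.1],
    [0, -0.037, 0.017, -0.01, 0, 0, 0.1],
    [0, -0.035, 0.021, -0.01, 0, 0, 0.1],
    [0, -0.033, 0.024, -0.01, 0, 0, 0.1],
    [0, -0.03, 0.027, -0.01, 0, 0, 0.1],
  ],
)

```text
time_s: 2.2
ee_pos: [0.4689, -0.0563, 0.3657]
eef_rot: [-3.142, -0.0, 1.231]
force: [-0.2, 0.6, -0.2]
grip_width: 0.0003
grip_force: 0.0
```

```bash
python3 - <<'E'
from h import *
c=cam('wrist','w1.png'); print(c['pose'].round(3).tolist(),c['mtx'].round(1).tolist())
o=ctrl.get_obs(); print(o['time_s'],o['ee_pos'],o['eef_rot'],o['force'],o['qpos'].round(2),o['grip_width'])
E
```

```text
[[0.943, 0.32, 0.093, 0.497], [-0.333, 0.905, 0.266, 0.021], [0.001, -0.281, 0.96, 0.545], [0.0, 0.0, 0.0, 1.0]] [[308.1, 0.0, 280.5], [0.0, 308.1, 210.5], [0.0, 0.0, 1.0]]
2.25 [ 0.47040907 -0.05941773  0.36614083] [3.14089100e+00 8.47264510e-04 1.22437751e+00] [ 1.53445235 -1.29633996  1.47559237] [-0.2   0.05  1.44 -0.    1.64  0.14] 0.0003055227531047418
```

View pics/w1.png

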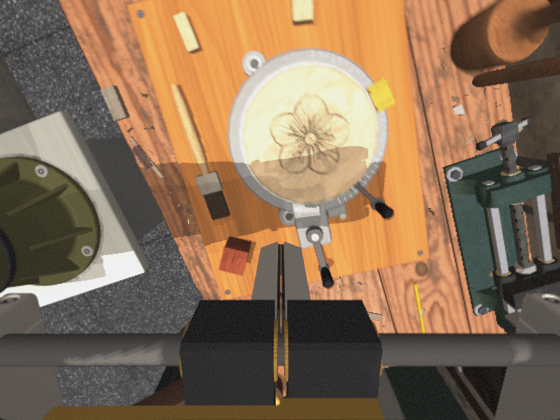

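```bash
cat >> h.py <<'E'
def blob(mask,box):
    k=np.zeros(mask.shape,np.uint8); x0,y0,x1,y1=box; k[y0:y1,x0:x1]=mask[y0:y1,x0:x1]
    n,l,s,ce=cv2.connectedComponentsWithStats(k); i=1+np.argmax(s[1:,4]); return np.argwhere(l==i)[:,::-1]
E
python3 - <<'E'
from h import *
c=cam('wrist'); hsv=cv2.cvtColor(c['pixels'],cv2.COLOR_RGB2HSV); h,s,v=[hsv[...,i].astype(int) for i in range(3)]
# whole base: depth above board
ys,xs=np.mgrid[0:250,100:450]; uv=np.c_[xs.ravel(),ys.ravel()]; P=depth(c,uv)
print('board z',np.median(depth(c,[[350,240],[230,60],[400,50]])[:,2]))
m=(P[:,2]>.12)&(P[:,2]<.145)&(np.hypot(P[:,0]-.525,P[:,1]+.015)<.11)
(cc,r)=cv2.minEnclosingCircle(np.float32(P[m][:,:2]));print('carve depth',cc,r,np.percentile(P[m][:,2],[50,95]))
m=(P[:,2]>.084)&(P[:,2]<.15)&(np.hypot(P[:,0]-.525,P[:,1]+.015)<.12)
(cc,r)=cv2.minEnclosingCircle(np.float32(P[m][:,:2]));print('base depth',cc,r)
b=blob((h>22)&(h<32)&(s>170)&(v>150),(360,70,405,120)); B=plane(c,b,.098);print('rider',len(b),b.mean(0),B.mean(0),depth(c,b).mean(0),cv2.minAreaRect(np.float32(B[:,:2]*1000)))
for box in((365,195,400,225),(310,255,345,295)):
    k=blob(v<50,box); D=depth(c,k); t=D[:,2]>D[:,2].max()-.006
    print('knob',len(k),k.min(0),k.max(0),D[:,2].max(),t.sum(),k[t].mean(0),D[t].mean(0))
print('pivot',depth(c,[[316,237]]))
im=c['pixels'][50:310,210:420,::-1]; cv2.imwrite('pics/w1c.png',cv2.resize(im,None,fx=2.3,fy=2.3,interpolation=cv2.INTER_CUBIC))
E
```

```text
board z 0.07336173013147751
carve depth (0.5252854228019714, -0.012218308635056019) 0.08910617232322693 [0.12480483 0.1315317 ]
base depth (0.5250523090362549, -0.014962702989578247) 0.12007050216197968
rider 2 [376.5  79. ] [0.63857585 0.02289351 0.098     ] [0.63893475 0.02290829 0.09684043] ((638.5758666992188, 22.893508911132812), (1.3430211544036865, 0.0), 160.03770446777344)
knob 187 [372 198] [390 214] 0.5456468042298125 1 [388. 212.] [0.49868617 0.0176755  0.5456468 ]
knob 141 [320 264] [331 283] 0.15294124107615253 47 [326.0212766  278.46808511] [ 0.48651925 -0.20970478  0.1497216 ]
pivot [[ 0.49205207 -0.16159318  0.10773536]]
```

View pics/w1c.png

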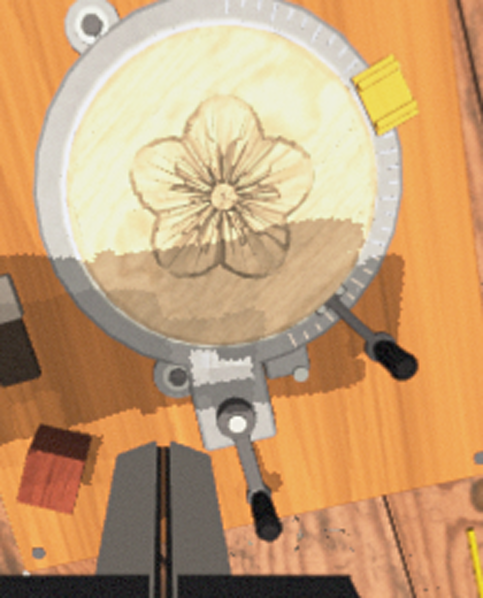

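```bash
python3 - <<'E'
from h import *
c=cam('wrist'); hsv=cv2.cvtColor(c['pixels'],cv2.COLOR_RGB2HSV); h,s,v=[hsv[...,i].astype(int) for i in range(3)]
print(hsv[90:100:3,380:386:3].tolist())
# carve: pale region incl shadow - hull from depth pixels at z~.137 boundary
b=blob((h>=22)&(h<=34)&(s>140)&(v>120),(360,65,405,120)); B=plane(c,b,.1)
r=cv2.minAreaRect(np.float32(B[:,:2]*1000));print('rider',len(b),b.mean(0),B.mean(0),r)
C=np.array([.525,-.0145]);
print('flower',plane(c,[[307.4,135.2]],.130))
# base outer circle from lower-sat grey, edge at z=.091
g=((s<70)&(v>90)).astype(np.uint8); g[:, :228]=0; g[:,400:]=0; g[200:]=0; g[:45]=0
uv=np.argwhere(g)[:,::-1]; P=plane(c,uv,.091)[:,:2]
a=np.arctan2(*(P-C).T[::-1]); rr=np.hypot(*(P-C).T)
E=[]
for k in np.linspace(-np.pi,np.pi,73)[:-1]:
    q=(a>=k)&(a<k+.0873)&(rr<.122)
    if q.sum()>3: E.append(P[q][np.argmax(rr[q])])
E=np.array(E)
from scipy.optimize import least_squares
f=least_squares(lambda x:np.hypot(*(E-x[:2]).T)-x[2],[*C,.116],loss='soft_l1',f_scale=.001);print('base',len(E),f.x)
C=f.x[:2]
K=plane(c,[[384.8,208.3],[326,280]],.156); K[1]=plane(c,[[326,280]],.151)[0]
print('knobs',K, np.linalg.norm(K[0,:2]-C))
print('lever ang',np.degrees(np.arctan2(*(K[0,:2]-C)[::-1])),'rider ang',np.degrees(np.arctan2(*(B.mean(0)[:2]-C)[::-1])),np.linalg.norm(B.mean(0)[:2]-C))
E
```

```text
[[[26, 160, 241], [26, 164, 240]], [[26, 158, 240], [26, 167, 240]], [[26, 163, 240], [26, 164, 239]], [[25, 168, 239], [23, 173, 220]]]
rider 536 [379.23134328  92.3358209 ] [0.63552749 0.00820978 0.1       ] ((635.4907836914062, 7.907566070556641), (26.24176025390625, 36.80690002441406), 10.387369155883789)
flower [[ 0.52462931 -0.01043137  0.13      ]]
base 68 [ 0.52493872 -0.01130256  0.11390034]
knobs [[ 0.58950489 -0.13132429  0.156     ]
 [ 0.48554684 -0.20876596  0.151     ]] 0.1362864870637567
lever ang -61.72179268960682 rider ang 10.006308670615763 0.11229696094775513
```

```bash
cat >> h.py <<'E'
C=np.array([.525,-.0113])
def arc(c,R,th,back,z):
    u=np.array([np.cos(th),np.sin(th)]); t=np.array([-u[1],u[0]]); p=np.array(c)+R*u-back*t
    return (p[0],p[1],z,th+np.pi/2)
E
python3 - <<'E'
from h import *
o=ctrl.get_obs(); a=(*o['ee_pos'],o['eef_rot'][2]); b=arc(C,.142,np.radians(-62),.034,.2); print(b)
rows(line(a,b,8)); 
E
```

```text
(np.float64(0.5616447437583929), np.float64(-0.1526405913206879), 0.2, np.float64(0.4886921905584123))
[0, np.float64(-0.0075), np.float64(0.0149), np.float64(0.0206), 0, 0, np.float64(0.093)] n=0.027
[0, np.float64(-0.0061), np.float64(0.0156), np.float64(0.0206), 0, 0, np.float64(0.093)] n=0.027
[0, np.float64(-0.0046), np.float64(0.0161), np.float64(0.0206), 0, 0, np.float64(0.093)] n=0.027
[0, np.float64(-0.0031), np.float64(0.0164), np.float64(0.0206), 0, 0, np.float64(0.093)] n=0.027
[0, np.float64(-0.0016), np.float64(0.0167), np.float64(0.0206), 0, 0, np.float64(0.093)] n=0.027
[0, np.float64(-0.0), np.float64(0.0167), np.float64(0.0206), 0, 0, np.float64(0.093)] n=0.027
[0, np.float64(0.0015), np.float64(0.0167), np.float64(0.0206), 0, 0, np.float64(0.093)] n=0.027
[0, np.float64(0.0031), np.float64(0.0165), np.float64(0.0206), 0, 0, np.float64(0.093)] n=0.027
```

Emit:
servo_tool(
  plan=[
    [0, -0.007, 0.015, 0.02, 0, 0, 0.105],
    [0, -0.006, 0.016, 0.02, 0, 0, 0.105],
    [0, -0.005, 0.016, 0.021, 0, 0, 0.105],
    [0, -0.003, 0.016, 0.021, 0, 0, 0.105],
    [0, -0.002, 0.017, 0.021, 0, 0, 0.105],
    [0, 0, 0.017, 0.021, 0, 0, 0.105],
    [0, 0.002, 0.017, 0.021, 0, 0, 0.11],
    [0, 0, 0, 0, 0, 0, 0],
  ],
)

```text
time_s: 3.35
ee_pos: [0.547, -0.1417, 0.2189]
eef_rot: [-3.139, 0.002, 0.496]
force: [0.1, -0.2, 0.5]
grip_width: 0.0006
grip_force: 0.0
```

```bash
python3 - <<'E'
from h import *
c=cam('wrist','w2.png')
o=ctrl.get_obs(); print(o['ee_pos'],o['eef_rot'],o['force'])
a=(*o['ee_pos'],o['eef_rot'][2]); b=arc(C,.142,np.radians(-62),.034,.124)
rows(line(a,b,4))
E
```

```text
[ 0.54724927 -0.14151611  0.22028743] [-3.14057884e+00  7.92647317e-04  4.98196875e-01] [ 0.08952128  0.23498779 -0.45367429]
[0, np.float64(0.0018), np.float64(0.0042), np.float64(0.0241), 0, 0, np.float64(0.0024)] n=0.024
[0, np.float64(0.0018), np.float64(0.0042), np.float64(0.0241), 0, 0, np.float64(0.0024)] n=0.024
[0, np.float64(0.0019), np.float64(0.0042), np.float64(0.0241), 0, 0, np.float64(0.0024)] n=0.024
[0, np.float64(0.0019), np.float64(0.0041), np.float64(0.0241), 0, 0, np.float64(0.0024)] n=0.024
```

View pics/w2.png

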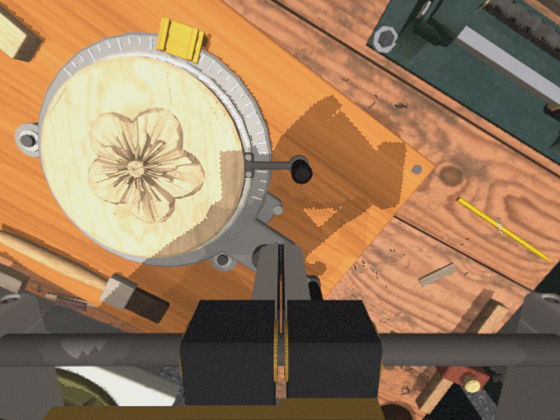

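Emit:
servo_tool(
  plan=[
    [0, 0, 0.008, 0.012, 0, 0, 0.002],
    [0, 0, 0.008, 0.012, 0, 0, 0.002],
    [0, 0, 0, 0.024, 0, 0, 0.002],
    [0, 0, 0, 0.024, 0, 0, 0.002],
    [0, 0, 0, 0.024, 0, 0, 0],
    [0, 0, 0, 0, 0, 0, 0],
    [0, 0.003, 0, 0, 0, 0, 0],
    [0, 0, 0, 0, 0, 0, 0],
  ],
)

```text
time_s: 4.4
ee_pos: [0.5585, -0.1551, 0.1255]
eef_rot: [3.14, -0.001, 0.487]
force: [0.6, -0.7, 0.2]
grip_width: 0.0005
grip_force: 0.0
```

```bash
python3 - <<'E'
from h import *
o=ctrl.get_obs(); print(o['ee_pos'],o['eef_rot'],o['force'])
p=o['ee_pos'][:2]-C; y=o['eef_rot'][2]; print('tool frame about C',p@[np.cos(y),np.sin(y)],p@[np.sin(y),-np.cos(y)])
a=(*o['ee_pos'],y); b=arc(C,.142,np.radians(-62),.0165,.124)
rows([b]+[arc(C,.142,np.radians(-62)+.055*k,.0165,.124) for k in (1,2,3)])
E
```

```text
[ 0.55850041 -0.15514186  0.12550804] [ 3.14033705e+00 -1.20717394e-03  4.87104677e-01] [ 0.58296325 -0.73735912  0.20484041]
tool frame about C -0.03772391970449715 0.14279237610245457
[0, np.float64(0.0214), np.float64(-0.0008), np.float64(0.0015), 0, 0, np.float64(-0.0016)] n=0.022
[0, np.float64(0.0078), np.float64(0.0007), np.float64(-0.0), 0, 0, np.float64(-0.055)] n=0.008
[0, np.float64(0.0078), np.float64(0.0007), np.float64(-0.0), 0, 0, np.float64(-0.055)] n=0.008
[0, np.float64(0.0078), np.float64(0.0007), np.float64(-0.0), 0, 0, np.float64(-0.055)] n=0.008
```

Emit:
servo_tool(
  plan=[
    [0, 0.007, 0, 0, 0, 0, 0],
    [0, 0.007, 0, 0, 0, 0, 0],
    [0, 0.007, 0, 0, 0, 0, 0],
    [0, 0.0078, 0.0007, 0, 0, 0, -0.055],
    [0, 0.0078, 0.0007, 0, 0, 0, -0.055],
    [0, 0.0078, 0.0007, 0, 0, 0, -0.055],
    [0, 0.0078, 0.0007, 0, 0, 0, -0.055],
    [0, 0.0078, 0.0007, 0, 0, 0, -0.055],
  ],
)

```text
time_s: 5.4
ee_pos: [0.6109, -0.1261, 0.1245]
eef_rot: [-3.142, 0.0, 0.764]
force: [-1.7, -0.4, 0.8]
grip_width: 0.0004
grip_force: 1.0
```

```bash
cat >> h.py <<'E'
def st():
    o=ctrl.get_obs(); p=o['ee_pos'][:2]-C; y=o['eef_rot'][2]
    print(o['time_s'],o['ee_pos'].round(4),'yaw',round(np.degrees(y),2),'F',o['force'].round(1),'tool about C',(p@[np.cos(y),np.sin(y)]).round(4),(p@[np.sin(y),-np.cos(y)]).round(4))
    return o
E
python3 -c "
from h import *
c=cam('wrist','w3.png');st()"
```

```text
5.45 [ 0.6115 -0.1256  0.1244] yaw 43.93 F [-0.   0.8  0.5] tool about C -0.017 0.1423
```

View pics/w3.png

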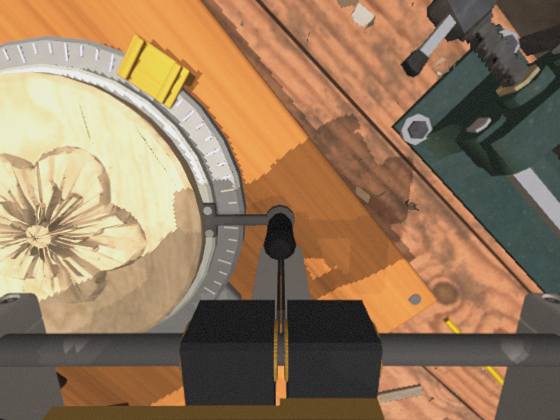

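Emit:
servo_tool(
  plan=[
    [0, 0.0078, 0.0007, 0, 0, 0, -0.055],
    [0, 0.0078, 0.0007, 0, 0, 0, -0.055],
    [0, 0.0078, 0.0007, 0, 0, 0, -0.055],
    [0, 0.0078, 0.0007, 0, 0, 0, -0.055],
    [0, 0.0078, 0.0007, 0, 0, 0, -0.055],
    [0, 0.0078, 0.0007, 0, 0, 0, -0.055],
    [0, 0.0078, 0.0007, 0, 0, 0, -0.055],
    [0, 0.0078, 0.0007, 0, 0, 0, -0.055],
  ],
)

```text
time_s: 6.45
ee_pos: [0.651, -0.0789, 0.1244]
eef_rot: [-3.141, 0.0, 1.203]
force: [-1.4, -1.7, -0.3]
grip_width: 0.0007
grip_force: 1.0
```

Emit:
servo_tool(
  plan=[
    [0, 0.0078, 0.0007, 0, 0, 0, -0.055],
    [0, 0.0078, 0.0007, 0, 0, 0, -0.055],
    [0, 0.0078, 0.0007, 0, 0, 0, -0.055],
    [0, 0.0078, 0.0007, 0, 0, 0, -0.055],
    [0, 0.0078, 0.0007, 0, 0, 0, -0.055],
    [0, 0.0078, 0.0007, 0, 0, 0, -0.055],
    [0, 0, 0, 0, 0, 0, 0],
    [0, 0, 0, 0, 0, 0, 0],
  ],
)

```text
time_s: 7.45
ee_pos: [0.6656, -0.0347, 0.1243]
eef_rot: [-3.141, -0.0, 1.53]
force: [-0.2, 0.2, -0.0]
grip_width: 0.0002
grip_force: 0.0
```

```bash
python3 -c "
from h import *
c=cam('wrist','w4.png');st()
cv2.imwrite('pics/w4c.png',cv2.resize(c['pixels'][90:270,150:350,::-1],None,fx=3.3,fy=3.3,interpolation=cv2.INTER_CUBIC))"
```

```text
7.5 [ 0.6656 -0.0347  0.1243] yaw 87.68 F [0.4 0.3 0.4] tool about C -0.0178 0.1414
```

View pics/w4c.png

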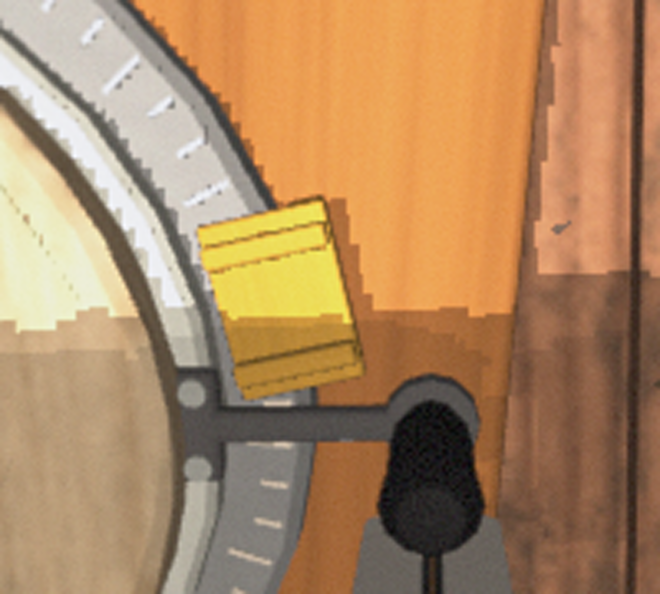

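```bash
cat > m.py <<'E'
from h import *
def ang(p): d=np.array(p)[:2]-C; return round(np.degrees(np.arctan2(d[1],d[0])),2), round(np.hypot(*d),4)
E
python3 - <<'E'
from m import *
c=cam('wrist')
f=lambda q:np.float64(q)/3.3+[150,90]
R=plane(c,f([(198,228),(325,197),(363,372),(243,398)]),.1); L=plane(c,f([(212,270),(328,247),(358,340),(237,364)]),.0985)
B=plane(c,f([(225,422),(385,424)]),.108); K=plane(c,f([(432,515)]),.156)
print(np.linalg.norm(R-np.roll(R,1,0),axis=1).round(4),np.linalg.norm(L-np.roll(L,1,0),axis=1).round(4))
print('rider',ang(R.mean(0)),'lane',ang(L.mean(0)),'bar',[ang(b) for b in B],'mid',ang(B.mean(0)),'knob',ang(K[0]))
dd=lambda d:np.degrees(np.arctan2(d[1],d[0])).round(2)
print('dir rider',dd(R[1]+R[2]-R[0]-R[3]),'bar',dd(B[1]-B[0]))
E
```

```text
[0.036  0.0262 0.0364 0.0258] [0.0201 0.0241 0.0201 0.0258]
rider (np.float64(10.11), np.float64(0.1146)) lane (np.float64(9.46), np.float64(0.1143)) bar [(np.float64(-1.52), np.float64(0.1005)), (np.float64(-1.91), np.float64(0.1328))] mid (np.float64(-1.74), np.float64(0.1166)) knob (np.float64(-1.76), np.float64(0.1422))
dir rider 10.67 bar -3.11
```

Emit:
servo_tool(
  plan=[
    [0, 0.0078, 0.0007, 0, 0, 0, -0.055],
    [0, 0.0078, 0.0007, 0, 0, 0, -0.055],
    [0, 0.0078, 0.0007, 0, 0, 0, -0.055],
    [0, 0, 0, 0, 0, 0, 0],
    [0, 0, 0, 0, 0, 0, 0],
    [0, 0, 0, 0, 0, 0, 0],
    [0, 0, 0, 0, 0, 0, 0],
    [0, 0, 0, 0, 0, 0, 0],
  ],
)

```text
time_s: 8.55
ee_pos: [0.6674, -0.0113, 0.1245]
eef_rot: [-3.142, -0.0, 1.696]
force: [-0.5, -0.6, -0.0]
grip_width: 0.0009
grip_force: 0.0
```

```bash
python3 -c "
from h import *
c=cam('wrist');st()
cv2.imwrite('pics/w5c.png',cv2.resize(c['pixels'][155:255,190:310,::-1],None,fx=6,fy=6,interpolation=cv2.INTER_CUBIC))"
```

```text
8.6 [ 0.6674 -0.0112  0.1245] yaw 97.21 F [0.7 0.1 0.2] tool about C -0.0178 0.1413
```

View pics/w5c.png

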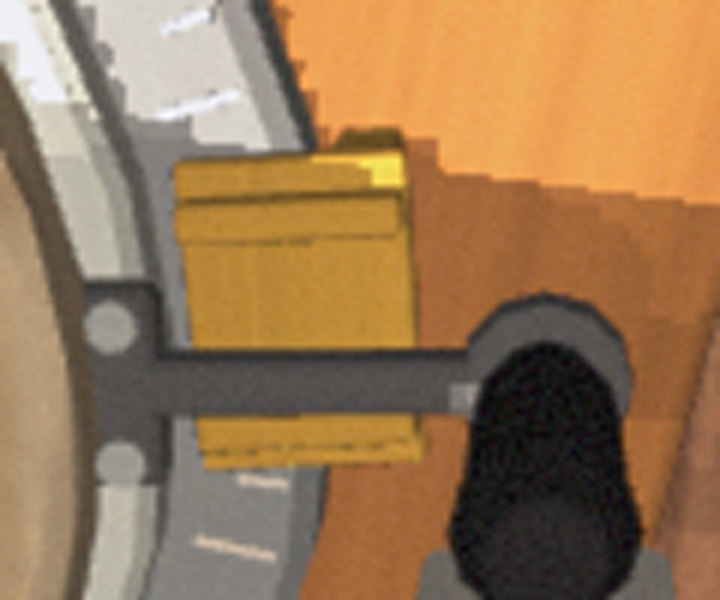

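```bash
python3 - <<'E'
from m import *
c=cam('wrist')
f=lambda q:np.float64(q)/6+[190,155]
col=c['pixels'].astype(int).sum(2)
for x in (225,250): print(x,[(r,int(col[r,x-1:x+2].mean())) for r in range(178,236)])
O=plane(c,f([(178,203),(400,194),(422,443),(202,453)]),.1)
I=plane(c,f([(178,243),(400,233)]),.1)
B=plane(c,f([(190,382),(460,382)]),.108); K=plane(c,f([(545,545)]),.156)
print('ridge outer mid',ang(O.mean(0)),np.linalg.norm(O-np.roll(O,1,0),axis=1).round(4),'far ridge outer',ang((O[0]+O[1])/2),'inner',ang(I.mean(0)),'near outer',ang((O[2]+O[3])/2))
print('bar',[ang(b) for b in B],ang(B.mean(0)),ang(K[0]))
E
```

```text
225 [(178, 616), (179, 406), (180, 367), (181, 265), (182, 316), (183, 373), (184, 373), (185, 369), (186, 376), (187, 346), (188, 223), (189, 319), (190, 372), (191, 369), (192, 377), (193, 383), (194, 379), (195, 336), (196, 370), (197, 374), (198, 375), (199, 372), (200, 367), (201, 367), (202, 370), (203, 370), (204, 368), (205, 373), (206, 370), (207, 373), (208, 371), (209, 374), (210, 375), (211, 374), (212, 372), (213, 218), (214, 145), (215, 195), (216, 218), (217, 238), (218, 244), (219, 234), (220, 239), (221, 234), (222, 227), (223, 229), (224, 261), (225, 371), (226, 375), (227, 378), (228, 369), (229, 368), (230, 327), (231, 370), (232, 392), (233, 362), (234, 391), (235, 392)]
250 [(178, 211), (179, 218), (180, 308), (181, 520), (182, 558), (183, 411), (184, 391), (185, 388), (186, 324), (187, 233), (188, 338), (189, 383), (190, 382), (191, 382), (192, 393), (193, 383), (194, 326), (195, 383), (196, 393), (197, 389), (198, 382), (199, 384), (200, 392), (201, 390), (202, 387), (203, 390), (204, 382), (205, 389), (206, 389), (207, 389), (208, 390), (209, 388), (210, 386), (211, 392), (212, 384), (213, 226), (214, 148), (215, 200), (216, 224), (217, 243), (218, 241), (219, 239), (220, 240), (221, 238), (222, 233), (223, 235), (224, 338), (225, 386), (226, 386), (227, 380), (228, 364), (229, 335), (230, 388), (231, 386), (232, 276), (233, 323), (234, 320), (235, 328)]
ridge outer mid (np.float64(9.65), np.float64(0.114)) [0.0299 0.025  0.0298 0.0258] far ridge outer (np.float64(17.12), np.float64(0.1149)) inner (np.float64(14.88), np.float64(0.114)) near outer (np.float64(2.2), np.float64(0.1151))
bar [(np.float64(7.58), np.float64(0.1025)), (np.float64(7.48), np.float64(0.1325))] (np.float64(7.53), np.float64(0.1175)) (np.float64(7.75), np.float64(0.1419))
```

Emit:
servo_tool(
  plan=[
    [0, 0.0027, 0.0002, 0, 0, 0, -0.019],
    [0, 0.0028, 0.0002, 0, 0, 0, -0.02],
    [0, 0, 0, 0, 0, 0, 0],
    [0, 0, 0, 0, 0, 0, 0],
    [0, 0, 0, 0, 0, 0, 0],
    [0, 0, 0, 0, 0, 0, 0],
    [0, 0, 0, 0, 0, 0, 0],
    [0, 0, 0, 0, 0, 0, 0],
  ],
)

```text
time_s: 9.65
ee_pos: [0.667, -0.0057, 0.1244]
eef_rot: [-3.142, -0.0, 1.736]
force: [-0.2, 0.5, -0.5]
grip_width: 0.0007
grip_force: 0.0
```

```bash
python3 - <<'E'
from m import *
st()
c=cam('wrist'); col=c['pixels'].astype(int).sum(2)
# profile between rows: print dark edges along columns 228,250
for x in (228,250):
    p=np.array([col[r,x-1:x+2].mean() for r in range(175,245)]); 
    print(x,[(r+175,int(p[r])) for r in range(70) if p[r]<350])
E
```

```text
9.65 [ 0.667  -0.0057  0.1244] yaw 99.45 F [-0.2  0.5 -0.5] tool about C -0.0178 0.141
228 [(187, 256), (188, 332), (193, 311), (194, 230), (195, 334), (201, 332), (213, 320), (214, 170), (215, 169), (216, 217), (217, 231), (218, 238), (219, 244), (220, 245), (221, 243), (222, 244), (223, 240), (224, 266), (227, 327), (228, 223), (229, 258), (235, 325)]
250 [(180, 326), (181, 309), (182, 284), (183, 208), (184, 211), (185, 202), (186, 213), (187, 262), (193, 298), (194, 240), (195, 341), (201, 314), (213, 267), (214, 154), (215, 184), (216, 218), (217, 241), (218, 243), (219, 243), (220, 243), (221, 249), (222, 237), (223, 233), (224, 266), (227, 294), (228, 220), (229, 292), (235, 340), (238, 276), (239, 320), (240, 328), (241, 328), (242, 328), (243, 332), (244, 329)]
```

```bash
python3 - <<'E'
from m import *
c=cam('wrist')
A=lambda r,z:np.mean([ang(plane(c,[[x,r]],z)[0])[0] for x in (228,250)])
a=[A(r,.1) for r in (193.9,201,228.1,235)]; print(np.round(a,2),'mid outer',(a[0]+a[3])/2,'inner',(a[1]+a[2])/2,'bar',A(213.2,.108),A(224.2,.108))
E
```

```text
[17.4  14.92  4.92  2.28] mid outer 9.84 inner 9.915 bar 11.71 7.8100000000000005
```

Emit:
servo_tool(
  plan=[
    [0, -0.01, 0, 0, 0, 0, 0],
    [0, -0.015, 0, 0, 0, 0, 0],
    [0, -0.01, 0, 0, 0, 0, 0],
    [0, 0, 0, -0.025, 0, 0, 0],
    [0, 0, 0, -0.03, 0, 0, 0],
    [0, 0, 0, -0.03, 0, 0, 0],
    [0, 0, 0, -0.02, 0, 0, 0],
    [0, 0, 0, 0, 0, 0, 0],
  ],
)

```text
time_s: 10.75
ee_pos: [0.6733, -0.0409, 0.2308]
eef_rot: [3.139, 0.001, 1.735]
force: [-0.3, 1.5, -0.3]
grip_width: 0.0004
grip_force: 0.0
```

```bash
cat >> h.py <<'E'
PV=np.array([.4912,-.1537])
E
python3 - <<'E'
from h import *
o=st(); a=(*o['ee_pos'],o['eef_rot'][2]); b=arc(PV,.06,np.radians(-95),.036,.2); print(b)
rows(line(a,b,15))
E
```

```text
10.75 [ 0.6733 -0.0409  0.2308] yaw 99.43 F [-0.3  1.5 -0.3] tool about C -0.0534 0.1414
(np.float64(0.45010764630383765), np.float64(-0.21033407514658906), 0.2, np.float64(-0.0872664625997166))
[0, np.float64(-0.0087), np.float64(-0.0165), np.float64(0.0021), 0, 0, np.float64(0.1215)] n=0.019
[0, np.float64(-0.0106), np.float64(-0.0153), np.float64(0.0021), 0, 0, np.float64(0.1215)] n=0.019
[0, np.float64(-0.0124), np.float64(-0.0139), np.float64(0.0021), 0, 0, np.float64(0.1215)] n=0.019
[0, np.float64(-0.014), np.float64(-0.0123), np.float64(0.0021), 0, 0, np.float64(0.1215)] n=0.019
[0, np.float64(-0.0154), np.float64(-0.0105), np.float64(0.0021), 0, 0, np.float64(0.1215)] n=0.019
[0, np.float64(-0.0166), np.float64(-0.0086), np.float64(0.0021), 0, 0, np.float64(0.1215)] n=0.019
[0, np.float64(-0.0175), np.float64(-0.0065), np.float64(0.0021), 0, 0, np.float64(0.1215)] n=0.019
[0, np.float64(-0.0182), np.float64(-0.0044), np.float64(0.0021), 0, 0, np.float64(0.1215)] n=0.019
[0, np.float64(-0.0186), np.float64(-0.0021), np.float64(0.0021), 0, 0, np.float64(0.1215)] n=0.019
[0, np.float64(-0.0187), np.float64(0.0001), np.float64(0.0021), 0, 0, np.float64(0.1215)] n=0.019
[0, np.float64(-0.0185), np.float64(0.0024), np.float64(0.0021), 0, 0, np.float64(0.1215)] n=0.019
[0, np.float64(-0.0181), np.float64(0.0046), np.float64(0.0021), 0, 0, np.float64(0.1215)] n=0.019
[0, np.float64(-0.0174), np.float64(0.0068), np.float64(0.0021), 0, 0, np.float64(0.1215)] n=0.019
[0, np.float64(-0.0165), np.float64(0.0089), np.float64(0.0021), 0, 0, np.float64(0.1215)] n=0.019
[0, np.float64(-0.0153), np.float64(0.0108), np.float64(0.0021), 0, 0, np.float64(0.1215)] n=0.019
```

Emit:
servo_tool(
  plan=[
    [0, -0.009, -0.016, 0.002, 0, 0, 0.12],
    [0, -0.011, -0.015, 0.002, 0, 0, 0.12],
    [0, -0.012, -0.014, 0.002, 0, 0, 0.12],
    [0, -0.014, -0.012, 0.002, 0, 0, 0.12],
    [0, -0.015, -0.011, 0.002, 0, 0, 0.12],
    [0, -0.017, -0.009, 0.002, 0, 0, 0.12],
    [0, -0.018, -0.007, 0.002, 0, 0, 0.12],
    [0, -0.018, -0.004, 0.002, 0, 0, 0.12],
  ],
)

```text
time_s: 11.75
ee_pos: [0.5534, -0.1319, 0.212]
eef_rot: [-3.14, 0.001, 0.772]
force: [0.3, 0.3, 0.1]
grip_width: 0.0005
grip_force: 0.0
```

Emit:
servo_tool(
  plan=[
    [0, -0.019, -0.002, 0.002, 0, 0, 0.12],
    [0, -0.019, 0, 0.002, 0, 0, 0.12],
    [0, -0.019, 0.002, 0.002, 0, 0, 0.12],
    [0, -0.018, 0.005, 0.002, 0, 0, 0.12],
    [0, -0.017, 0.007, 0.002, 0, 0, 0.12],
    [0, -0.017, 0.009, 0.002, 0, 0, 0.12],
    [0, -0.015, 0.011, 0.002, 0, 0, 0.12],
    [0, 0, 0, 0, 0, 0, 0],
  ],
)

```text
time_s: 12.75
ee_pos: [0.45, -0.2138, 0.1985]
eef_rot: [-3.141, 0.001, -0.065]
force: [-0.3, -0.4, 0.4]
grip_width: 0.0001
grip_force: 0.0
```

```bash
python3 - <<'E'
from m import *
o=st(); a=(*o['ee_pos'],o['eef_rot'][2]); b=arc(PV,.06,np.radians(-95),.036,.122)
rows(line(a,b,4))
c=cam('wrist','w6.png')
E
```

```text
12.75 [ 0.45   -0.2138  0.1985] yaw -3.73 F [-0.3 -0.4  0.4] tool about C -0.0616 0.207
[0, np.float64(-0.0), np.float64(-0.0009), np.float64(0.0191), 0, 0, np.float64(0.0055)] n=0.019
[0, np.float64(-0.0), np.float64(-0.0009), np.float64(0.0191), 0, 0, np.float64(0.0055)] n=0.019
[0, np.float64(-0.0001), np.float64(-0.0009), np.float64(0.0191), 0, 0, np.float64(0.0055)] n=0.019
[0, np.float64(-0.0001), np.float64(-0.0009), np.float64(0.0191), 0, 0, np.float64(0.0055)] n=0.019
```

View pics/w6.png

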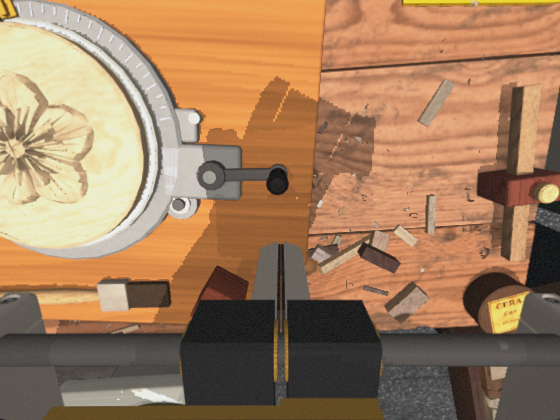

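```bash
python3 - <<'E'
from m import *
c=cam('wrist')
p=plane(c,[[211,175]],.107)[0]; q=depth(c,[[211,175]])[0]; k=plane(c,[[279,183]],.151)[0]; print(p,q,k,np.linalg.norm((k-p)[:2]),np.degrees(np.arctan2(*(k-p)[1::-1])), ang(p))
print('block',plane(c,[[222,288]],.121))
E
```

```text
[ 0.49057329 -0.15458933  0.107     ] [ 0.49116758 -0.15548842  0.11077721] [ 0.48829018 -0.21512844  0.151     ] 0.06058214061048691 -92.15977392287593 (np.float64(-103.51), np.float64(0.1474))
block [[ 0.38580922 -0.15472989  0.121     ]]
```

Emit:
servo_tool(
  plan=[
    [0, 0, 0, 0.019, 0, 0, 0.005],
    [0, 0, 0, 0.019, 0, 0, 0.005],
    [0, 0, 0, 0.019, 0, 0, 0.005],
    [0, 0, 0, 0.019, 0, 0, 0.005],
    [0, 0, 0, 0, 0, 0, 0],
    [0, 0, 0, 0, 0, 0, 0],
    [0, 0, 0, 0, 0, 0, 0],
    [0, 0, 0, 0, 0, 0, 0],
  ],
)

```text
time_s: 13.85
ee_pos: [0.4511, -0.2135, 0.1239]
eef_rot: [3.141, -0.001, -0.084]
force: [-0.1, 0.5, -0.0]
grip_width: 0.0003
grip_force: 0.0
```

```bash
python3 - <<'E'
from h import *
o=st(); print(o['qpos'].round(2))
for P in (PV,):
  rows([arc(P,.06,np.radians(-95),.0165,.122)]+[arc(P,.06,np.radians(-95)+.1*k,.0165,.122) for k in (1,2)])
E
```

```text
13.85 [ 0.4511 -0.2135  0.1239] yaw -4.81 F [-0.1  0.5 -0. ] tool about C -0.0567 0.2077
[-0.52  0.27  1.76 -0.    1.11  1.14]
[0, np.float64(0.0183), np.float64(-0.003), np.float64(0.0019), 0, 0, np.float64(0.0033)] n=0.019
[0, np.float64(0.0061), np.float64(0.0013), np.float64(-0.0), 0, 0, np.float64(-0.1)] n=0.006
[0, np.float64(0.0061), np.float64(0.0013), np.float64(-0.0), 0, 0, np.float64(-0.1)] n=0.006
```

Emit:
servo_tool(
  plan=[
    [0, 0.007, 0, 0, 0, 0, -0.015],
    [0, 0.007, 0, 0, 0, 0, -0.015],
    [0, 0.006, 0, 0, 0, 0, -0.015],
    [0, 0.0061, 0.0013, 0, 0, 0, -0.1],
    [0, 0.0061, 0.0013, 0, 0, 0, -0.1],
    [0, 0.0061, 0.0013, 0, 0, 0, -0.1],
    [0, 0.0061, 0.0013, 0, 0, 0, -0.1],
    [0, 0.0061, 0.0013, 0, 0, 0, -0.1],
  ],
)

```text
time_s: 14.85
ee_pos: [0.5019, -0.2162, 0.1233]
eef_rot: [-3.141, 0.001, 0.465]
force: [-1.9, 0.4, 0.4]
grip_width: 0.0001
grip_force: 1.0
```

```bash
cat > k.py <<'E'
from m import *
o=st(); y=o['eef_rot'][2]; p=o['ee_pos'][:2]-[.4907,-.154]; print('about pivot',p@[np.cos(y),np.sin(y)],p@[np.sin(y),-np.cos(y)],'th',np.degrees(y)-90)
c=cam('wrist'); v=c['pixels'].max(2); k=blob(v<45,(225,140,345,243)); D=depth(c,k); t=abs(D[:,2]-.151)<.004
if t.any():
    q=D[t].mean(0); print('knob top',t.sum(),k[t].mean(0),q, 'ang',np.degrees(np.arctan2(q[1]+.154,q[0]-.4907)),np.hypot(q[1]+.154,q[0]-.4907))
E
python3 k.py
```

```text
14.85 [ 0.5019 -0.2162  0.1233] yaw 26.63 F [-1.9  0.4  0.4] tool about C -0.1125 0.1729
about pivot -0.0178906433123765 0.06066493181878214 th -63.373714131902574
knob top 290 [276.1862069  236.98965517] [ 0.52172225 -0.20449111  0.1497241 ] ang -58.4330126550201 0.059259872147379856
```

Emit:
servo_tool(
  plan=[
    [0, 0.0061, 0.0013, 0, 0, 0, -0.1],
    [0, 0.0061, 0.0013, 0, 0, 0, -0.1],
    [0, 0.0061, 0.0013, 0, 0, 0, -0.1],
    [0, 0.0061, 0.0013, 0, 0, 0, -0.1],
    [0, 0.0061, 0.0013, 0, 0, 0, -0.1],
    [0, 0.0061, 0.0013, 0, 0, 0, -0.1],
    [0, 0.0061, 0.0013, 0, 0, 0, -0.1],
    [0, 0, 0, 0, 0, 0, 0],
  ],
)

```text
time_s: 15.9
ee_pos: [0.5383, -0.1937, 0.1233]
eef_rot: [-3.142, -0.0, 1.16]
force: [0.2, -0.2, 0.2]
grip_width: 0.0007
grip_force: 0.0
```

```bash
python3 k.py
```

```text
15.9 [ 0.5383 -0.1937  0.1233] yaw 66.44 F [ 0.2 -0.2  0.2] tool about C -0.1619 0.0851
about pivot -0.017400441779536795 0.059548965563281146 th -23.555451296199223
knob top 316 [276.95253165 236.61392405] [ 0.54631258 -0.1724761   0.14985262] ang -18.377975299738782 0.05860140672239691
```

Emit:
servo_tool(
  plan=[
    [0, 0.003, 0.0007, 0, 0, 0, -0.05],
    [0, 0.003, 0.0006, 0, 0, 0, -0.05],
    [0, 0.003, 0.0006, 0, 0, 0, -0.05],
    [0, 0.001, 0, 0, 0, 0, 0],
    [0, 0.001, 0, 0, 0, 0, 0],
    [0, 0, 0, 0, 0, 0, 0],
    [0, 0, 0, 0, 0, 0, 0],
    [0, 0, 0, 0, 0, 0, 0],
  ],
)

```text
time_s: 16.95
ee_pos: [0.543, -0.1869, 0.1235]
eef_rot: [3.141, 0.004, 1.307]
force: [-4.0, -17.2, -0.8]
grip_width: 0.0004
grip_force: 8.6
```

```bash
python3 k.py
```

```text
16.95 [ 0.543  -0.1869  0.1235] yaw 74.86 F [ -4.  -17.2  -0.8] tool about C -0.1648 0.0632
about pivot -0.018123873940678853 0.05903452722893167 th -15.136221593495335
knob top 257 [277.92996109 237.59533074] [ 0.54795546 -0.1655444   0.14951529] ang -11.399686676832935 0.058407714412718185
```

Emit:
servo_tool(
  plan=[
    [0, -0.01, 0, 0, 0, 0, 0],
    [0, -0.015, 0, 0, 0, 0, 0],
    [0, -0.01, 0, 0, 0, 0, 0],
    [0, 0, 0, -0.03, 0, 0, 0],
    [0, 0, 0, -0.04, 0, 0, 0],
    [0, 0, 0, -0.04, 0, 0, 0],
    [0, 0, 0, -0.03, 0, 0, 0],
    [0, 0, 0, 0, 0, 0, 0],
  ],
)

```text
time_s: 18.0
ee_pos: [0.535, -0.2186, 0.2657]
eef_rot: [3.138, 0.001, 1.31]
force: [-1.6, 0.1, -0.1]
grip_width: 0.0004
grip_force: 0.0
```

```bash
python3 - <<'E'
from m import *
st(); c=cam('wrist')
hsv=cv2.cvtColor(c['pixels'],cv2.COLOR_RGB2HSV).astype(int); y=(hsv[...,0]>=20)&(hsv[...,0]<=34)&(hsv[...,1]>140)&(hsv[...,2]>90)
def proj(p):
    T=np.linalg.inv(c['pose']); q=(T@[*p,1])[:3]; q=np.array([q[0],-q[1],-q[2]]); return cv2.projectPoints(q[None],np.zeros(3),np.zeros(3),c['mtx'],np.float64(c['dist']))[0].ravel()
# scan on arcs r=.118 at bar-top height: pixel hue/brightness vs angle
for r in (.108,.114,.120):
    out=[]
    for a in np.arange(0,20.1,.5):
        u,v=proj((*(C+r*np.array([np.cos(np.radians(a)),np.sin(np.radians(a))])),.108)).round().astype(int)
        out.append('%g:%s'%(a,hsv[v,u,1]) if 0<=u<560 and 0<=v<420 else 'x')
    print(r,out)
# same for both knobs: dark blobs at height
v=hsv[...,2]
k=np.argwhere(v<45)[:,::-1]; k=k[k[:,1]<290]; D=depth(c,k)
for z,P,nm in((.156,C,'lever'),(.151,np.array([.4907,-.154]),'clamp')):
    d=D[:,:2]-P; R=.142 if nm=='lever' else .06
    t=(abs(D[:,2]-z)<.004)&(abs(np.hypot(*d.T)-R)<.015)
    if t.any(): q=d[t].mean(0); print(nm,t.sum(),np.degrees(np.arctan2(q[1],q[0])),np.hypot(*q))
E
```

```text
18.0 [ 0.535  -0.2186  0.2657] yaw 75.07 F [-1.6  0.1 -0.1] tool about C -0.1977 0.0631
0.108 ['x', 'x', 'x', 'x', 'x', 'x', 'x', 'x', 'x', 'x', 'x', 'x', 'x', 'x', 'x', 'x', 'x', 'x', 'x', 'x', 'x', 'x', 'x', 'x', 'x', 'x', 'x', 'x', 'x', 'x', 'x', 'x', 'x', 'x', 'x', 'x', 'x', 'x', 'x', 'x', 'x']
0.114 ['x', 'x', 'x', 'x', 'x', 'x', 'x', 'x', 'x', 'x', 'x', 'x', 'x', 'x', 'x', 'x', 'x', 'x', 'x', 'x', 'x', 'x', 'x', 'x', 'x', 'x', 'x', 'x', 'x', 'x', 'x', 'x', 'x', 'x', 'x', 'x', 'x', 'x', 'x', 'x', 'x']
0.12 ['x', 'x', 'x', 'x', 'x', 'x', 'x', 'x', 'x', 'x', 'x', 'x', 'x', 'x', 'x', 'x', 'x', 'x', 'x', 'x', 'x', 'x', 'x', 'x', 'x', 'x', 'x', 'x', 'x', 'x', 'x', 'x', 'x', 'x', 'x', 'x', 'x', 'x', 'x', 'x', 'x']
clamp 135 -15.997665928574628 0.058082204459369846
```

Emit:
servo_tool(
  plan=[
    [0, 0.02, 0.005, 0, 0, 0, 0],
    [0, 0.025, 0.005, 0, 0, 0, 0],
    [0, 0.025, 0.005, 0, 0, 0, 0],
    [0, 0.025, 0.005, 0, 0, 0, 0],
    [0, 0.025, 0.005, 0, 0, 0, 0],
    [0, 0.02, 0.005, 0, 0, 0, 0],
    [0, 0, 0, 0, 0, 0, 0],
    [0, 0, 0, 0, 0, 0, 0],
  ],
)

```text
time_s: 19.05
ee_pos: [0.5994, -0.0908, 0.2631]
eef_rot: [-3.141, 0.0, 1.311]
force: [0.2, -0.9, 0.7]
grip_width: 0.0009
grip_force: 0.0
```

```bash
python3 - <<'E'
from m import *
st(); c=cam('wrist'); hsv=cv2.cvtColor(c['pixels'],cv2.COLOR_RGB2HSV).astype(int)
T=np.linalg.inv(c['pose'])
def scan(r,z,A):
    A=np.radians(A); p=np.c_[C[0]+r*np.cos(A),C[1]+r*np.sin(A),np.full(len(A),z),np.ones(len(A))]
    q=(p@T.T)[:,:3]*[1,-1,-1]
    uv=cv2.projectPoints(q,np.zeros(3),np.zeros(3),c['mtx'],np.float64(c['dist']))[0].reshape(-1,2).astype(np.float32)
    return [cv2.remap(hsv[...,i].astype(np.float32),uv[:,:1],uv[:,1:],cv2.INTER_LINEAR).ravel() for i in (1,2)],uv
A=np.arange(-4,24,.25)
for r in (.108,.114,.12):
    (s,v),uv=scan(r,.108,A); print('bar r',r,uv[0],uv[-1],'grey:',A[(s<90)&(v<140)])
    (s,v),uv=scan(r,.1,A); d=np.gradient(v); print('  rider sat:',A[s>140][[0,-1]],'dark lines:',A[(s>120)&(v<np.median(v[s>140])-25)])
k=np.argwhere(hsv[...,2]<45)[:,::-1]; D=depth(c,k); d=D[:,:2]-C
t=(abs(D[:,2]-.156)<.004)&(abs(np.hypot(*d.T)-.142)<.015)
if t.any(): q=d[t].mean(0); print('lever',t.sum(),np.degrees(np.arctan2(q[1],q[0])),np.hypot(*q))
E
```

```text
19.05 [ 0.5994 -0.0908  0.2631] yaw 75.1 F [ 0.2 -0.9  0.7] tool about C -0.0577 0.0923
bar r 0.108 [292.8797  123.80121] [271.71933  74.96893] grey: [ 7.5   7.75  8.    8.25  8.5   8.75  9.25  9.5   9.75 10.   10.25]
  rider sat: [-0.25 18.75] dark lines: [ 1.25  1.5   1.75  7.    7.25 11.25 14.75]
bar r 0.114 [298.53345  122.666824] [276.3813   70.88845] grey: [ 7.75  8.    8.25  8.5   8.75  9.    9.25  9.5   9.75 10.   10.25 10.5 ]
  rider sat: [ 0.5 18.5] dark lines: [ 0.25  7.25  7.5  14.25 14.5  14.75]
bar r 0.12 [304.1988 121.5297] [281.07602  66.77847] grey: [ 7.75  8.    8.25  8.5   8.75  9.    9.25  9.5   9.75 10.   10.25 10.5 ]
  rider sat: [-4.   23.75] dark lines: [-0.25  0.    0.25  0.5   2.25  7.25  7.5  14.25 14.5 ]
lever 119 8.464437671388733 0.13880608695204696
```

```bash
python3 -c "
from station import ctrl
print(ctrl.hand_in())"
```

```text
the job is handed in; nothing more can be done
None
```

The job is handed in at about 19 s. The lever's bar stands mid-lane over the rider, within about 0.5 mm by my last camera measurement. The clamp lever is pushed round to its stop, where it resisted at 17 N. I did not re-measure the loose things on the bench, but no move went near them.

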